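Stand the rinsed board to dry against the caddy

ROBOT

A 7-joint arm with a two-finger parallel gripper is mounted at the origin on the work surface. World frame = base frame: x ahead of the robot, y to its left, z up, the work surface at z = 0. Lengths are in m, angles in rad, forces in N, time in s.
With the tool pointing down it reaches from about 0.425 to 0.825 m from the base axis. Payload 3.6 kg.
Tool frame: the origin (TCP) lies at the very end of the fingers, on their centre line; the grasp point (between the pads) lies 19 mm behind it (manip.hold_point_z is the distance from the TCP to the grasp point, in m); x points along the fingers, z is the direction in which the jaws open and shut, and the axes are right-handed (so a half turn about x gives the same grasp; the last joint's range is limited). The gripper opens to 85 mm and grips with 20 to 120 N. Pads are 22 mm wide; open, the fingers measure 114 mm over their backs; the gripper's body (76 mm by 85 mm) begins 54 mm behind the grasp point. The pads swing forward as they close: fully open they stand 13 mm farther back than shut.
Start: joints at [1.192, 0.615, -0.013, 1.423, 0.008, 1.103, -0.04], TCP at [0.224, -0.61, 0.231] pointing down, gripper open.
Joint ranges: [-3.12, 3.12], [-0.3, 2.06], [-1.34, 1.32], [0.26, 2.42], [-1.36, 4.5], [0.01, 1.98], [-2.84, 2.84]. Speed limits (rad/s): [2.79, 2.79, 3.14, 3.14, 3.14, 3.14, 3.14].

INTERFACE

Orientations are given as a 3x3 rotation matrix whose columns are the frame's x, y, z axes.
In Python, from plant import manip gives the robot as it stands.
- The arm moves only by the tool servo_tool, never from a script. Its argument "commands" is a list of rows, each an object of numbers: "gripper": the opening, from 0 (shut) to 1 (fully open); "dx", "dy", "dz": the shift along the world's x, y, z in m; "rx", "ry", "rz": the turn, a rotation vector about the world's x, y, z in degrees. A call has 1 to 8 rows; each row shifts and turns the commanded pose from where the row before left it; what a row does not reach is not made up. A row lasts 1/12 s, in which the tool goes at most 41.7 mm and 7.16 degrees, less where a joint would pass 70% of its speed; a pose out of reach is approached as far as the arm can. A call with a gripper value outside its range is refused whole. The fingers move at their own pace and stop on an object; "squeeze" is the grip in N (left out, the last holds). Time passes only in rows, so rows that do not move let the fingers close. It gives the time, the measured TCP pose, the force and the opening at its end, in the units of the state.
- manip.get_obs(): the state, without advancing time (a new reading comes with each control period).
- manip.snapshot(name): name is "scene" or "top"; returns (picture, depth): 480x640x3 uint8, blue, green, red; 480x640 float32, m along the optical axis (not along the pixel's ray), 0 where there is no reading.
- manip.calibration(name): a dict with "mtx" (3x3 intrinsics, pixels), "extrinsics" (4x4, takes a point from camera to world coordinates). Camera axes: x right, y up, looking along -z (the intrinsics and any distortion apply to the point x, -y, -z); pixel columns grow to the right and rows downward; lengths in m; the calibration is good to about 2 mm. A picture is of the moment at which its call begins. calibration takes no time and is no camera call.
- manip.sign_off(): hands the job in, once; it reports no verdict.
The state is a dict: "clock": time; "joints": joint angles; "qd": joint speeds; "effort": joint torques, N m; "tcp_pos": TCP position; "tcp_rot": TCP orientation; "contact_force": force on the tool from outside, world axes, zero at the start; "torque": the same for the moment, N m; "gripper_width": opening from 0.0 (shut) to 1.0 (fully open).
Only numpy, scipy, OpenCV 4.12 (cv2) and the standard library are available. Lean on these libraries where they do the work, as an engineer would, in place of code of your own. Each camera call takes 0.05 s, during which the arm holds its last target. There are 200 camera calls.

TASK

The rinsed bamboo board should dry leaning against the outside of the yellow caddy's tall back panel. First take the tin out of the gap behind that panel and stand it upright, wholly on the round rubber mat in the caddy; then draw the board out of its slanted pocket, stand it in the gap centred on the wooden batten and square to it, lower edge down on the drawer floor and up against the batten, and keep hold of it until it rests back on the panel, then let go. Leave the two spray bottles, the brush and the drain stopper where they are.

Things in the scene. Friction and masses are not known exactly. Their poses are not given: they have to be found in the camera images.
- board: Loose bamboo board, 170 long, 120 wide, 12 mm thick, about 0.25 kg. Origin: centre of its foot (lower end face); z runs up its length, y across its width, x through its thickness. Starts in the pocket, resting on the lower cheek, z leaning 30 degrees from vertical towards the pocket's -x, top 76 mm clear of the cheeks. Draw it out along its own z.
- rack: Fixed plywood pocket holding the board, left or right of the caddy; base 130 x 120 mm. Origin: under the base's centre, z up. Slot 18 mm wide, open at top and sides, slanting 30 degrees from vertical, top towards its -x; slot bottom centre at x 30, z 20 mm. Cheeks are 120 mm wide and rise 94 mm (lower, -x side) and 54 mm (upper) along the slant.
- caddy: Fixed yellow caddy, 120 (x) x 240 mm (y). Origin: under its centre, on the drawer floor (6 mm above the work surface), z up. +x side: tall back panel, 6 mm thick, outer face at x = 60 mm, top at 85 mm; the board leans on the outer top edge. Other sides 45 mm high, 5 mm thick; inner floor 4 mm thick. A 35 mm high divider at y = 0 makes two bays centred at y = +-58 mm, 112 x 113 mm inside.
- batten: Fixed wooden batten behind the caddy, parallel to its back panel: 20 (x) x 140 (y) x 25 mm high. Origin: under its centre, on the drawer floor; axes as the caddy's. The face that blocks the board's foot is at x = -10 mm. The gap from there to the panel's outer face is 58 to 70 mm (varies), so the board leans 29 to 36 degrees from vertical.
- pad: Fixed round black rubber mat, 90 mm across, 3 mm thick, on the inner floor of one of the caddy's two bays; origin: centre of its underside, 10 mm above the work surface. The tin goes here.
- tin: Round stainless tin with a snap lid, upright, 80 mm high, about 0.16 kg; 50 mm across at the lid (top 14 mm), 47 mm below it; origin: centre of its underside. Starts in the gap between the caddy's back panel and the batten.
- stopper: Bystander: grey silicone drain stopper, 80 mm disc with a knob, 40 mm high, in the caddy's other bay; origin: centre of its underside.
- bottle_a: Bystander: closed clear spray bottle, 68 mm across, 202 mm high, on the other side of the caddy from the pocket; nozzle to its -x (53 mm out); origin: centre of its underside.
- bottle_b: Bystander: closed amber spray bottle, 68 mm across, 202 mm high, beyond the batten; nozzle to its -x (53 mm out); origin: centre of its underside.
- brush: Bystander: bottle brush lying beyond the batten, 215 mm long along its x axis (bristle head 40 mm thick at +x, bamboo handle to -x); origin: under its middle, on the drawer floor. The drawer walls round everything are at most 60 mm high, inside x 0.25 to 0.83 m, y -0.42 to 0.42 m.
Not all that is in view belongs to the job. What is meant by the tin is not blue, and is the smaller of those in its own colour.

How it is judged:
On the way, in this order (a step that is already met when the one before it is completed fails the run):
1. the tin stands upright on the rubber mat in the caddy, let go (horizontal distance between tin and pad below 0.022 m and height (world z) of tin below 0.018 m and angle between tin's own z axis and vertical below 0.1 rad and contact force between the fingers and tin below 0.1 N), for 0.2 s.
2. the board, still held, is stood down behind the batten, leaning, its foot within about 15 mm of the drawer floor (contact force between the fingers and board above 0.5 N and height (world z) of board below 0.024 m and angle between board's own z axis and vertical between 0.2 and 0.85 rad and x of board in the frame of batten between -0.05 and -0.005 m), for 0.1 s.
At the end, for the whole second after the job is handed in: The board touches the panel, leaning 23-43 deg from vertical, foot on the floor within 8 mm of the batten, centred on it within 25 mm, square within 7 deg; the tin is upright on the mat, centres within 22 mm; both released, at rest (all of step 1 and angle between board's own z axis and vertical between 0.4 and 0.75 rad and x of board in the frame of batten between -0.0235 and -0.008 m and y of board in the frame of batten between -0.025 and 0.025 m and height (world z) of board below 0.016 m and angle between the y axis of board and the y axis of batten, either way round below 0.12 rad and contact force between board and caddy above 0.1 N and contact force between the fingers and board below 0.1 N and linear speed of each of board, tin below 0.02 m/s).
It fails at once if a bystander (bottle_a, spray bottle) is shifted more than 25 mm or tipped (distance of bottle_a from where it was at the start of the episode above 0.025 m or angle between bottle_a's own z axis and vertical above 0.4 rad).
It fails at once if a bystander (bottle_b, spray bottle) is shifted more than 25 mm or tipped (distance of bottle_b from where it was at the start of the episode above 0.025 m or angle between bottle_b's own z axis and vertical above 0.4 rad).
It fails at once if a bystander (brush, bottle brush) is shifted more than 25 mm (distance of brush from where it was at the start of the episode above 0.025 m).
It fails at once if a bystander (stopper, drain stopper) is shifted more than 25 mm (distance of stopper from where it was at the start of the episode above 0.025 m).
It also fails if it takes over 50 s, if anything falls off the work surface, if the arm or the gripper's body presses on something with over 40 N, if the wrist force passes 120 N, or if a joint passes its speed limit or range.

## Working session

There is one attempt and no reset: what is moved stays moved. The work goes in short steps, Python scripts to look and compute and a tool call to move; the robot and the scene stay as the last step left them, time stands still between calls to the robot, and variables do not carry over. Pictures are saved under pics/ and viewed, about 8 in all and at most 12, crops included, and the job is handed in when it is done.

Besides the shell and the picture viewer there is one more tool, called after "Call:" as name(argument=value, ...), one argument or row to a line, values as JSON. servo_tool: Moves the arm, as the interface text tells. Its arguments: {"type":"object","properties":{"commands":{"type":"array","items":{"type":"object","properties":{"gripper":{"type":"number"},"dx":{"type":"number"},"dy":{"type":"number"},"dz":{"type":"number"},"rx":{"type":"number"},"ry":{"type":"number"},"rz":{"type":"number"}}}},"squeeze":{"type":"number"}},"required":["commands"]}

```bash
ls; mkdir -p pics
cat > h.py <<'E'
import numpy as np, cv2
from plant import manip
def shot(n):
    im,d=manip.snapshot(n); c=manip.calibration(n); return im,d,np.array(c['mtx']),np.array(c['extrinsics']),c
def cloud(d,K,T):
    v,u=np.mgrid[0:480,0:640]
    P=np.stack([(u-K[0,2])/K[0,0]*d,-(v-K[1,2])/K[1,1]*d,-d],-1)
    W=P@T[:3,:3].T+T[:3,3]; W[d<=0]=np.nan; return W
E
python3 - <<'E'
from h import *
for n in ('top','scene'):
    im,d,K,T,c=shot(n); cv2.imwrite(f'pics/{n}0.png',im); np.savez(f'{n}0.npz',im=im,d=d,K=K,T=T)
    print(n,K.round(1).tolist(),T.round(3).tolist(),[k for k in c],(d>0).mean())
o=manip.get_obs(); print({k:np.round(v,3).tolist() for k,v in o.items()})
E
```

```text
pics
top [[485.4, 0.0, 308.5], [0.0, 485.4, 234.7], [0.0, 0.0, 1.0]] [[-0.015, 0.99, -0.137, 0.444], [-1.0, -0.013, 0.014, 0.109], [0.013, 0.137, 0.991, 1.14], [0.0, 0.0, 0.0, 1.0]] ['mtx', 'extrinsics'] 0.9959440104166667
scene [[568.8, 0.0, 323.7], [0.0, 568.8, 232.1], [0.0, 0.0, 1.0]] [[-0.565, -0.605, 0.561, 1.409], [0.825, -0.408, 0.391, 0.675], [-0.008, 0.684, 0.73, 1.101], [0.0, 0.0, 0.0, 1.0]] ['mtx', 'extrinsics'] 0.9958040364583334
{'clock': 0.1, 'joints': [1.193, 0.616, -0.013, 1.425, 0.008, 1.103, -0.04], 'qd': [-0.001, -0.001, -0.0, -0.004, -0.001, 0.001, 0.0], 'effort': [0.002, -47.038, 0.26, -17.157, 0.01, 0.006, 0.0], 'tcp_pos': [0.224, -0.61, 0.23], 'tcp_rot': [[-0.001, 0.939, 0.345], [0.002, 0.345, -0.939], [-1.0, -0.0, -0.002]], 'contact_force': [-0.155, 0.004, -0.644], 'torque': [-0.051, 0.006, -0.046], 'gripper_width': 1.001}
```

View pics/top0.png

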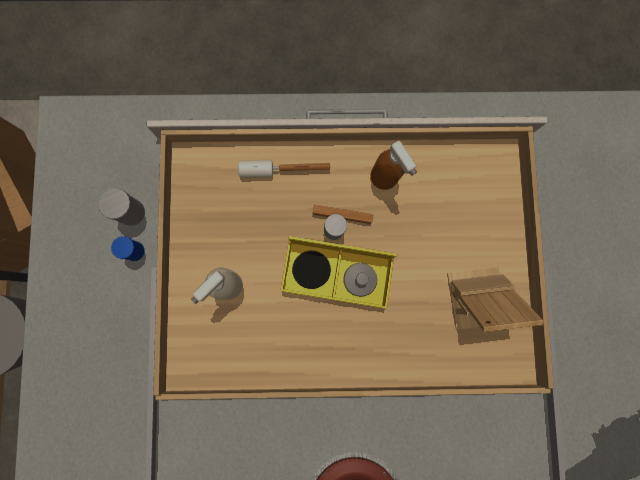

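View pics/scene0.png

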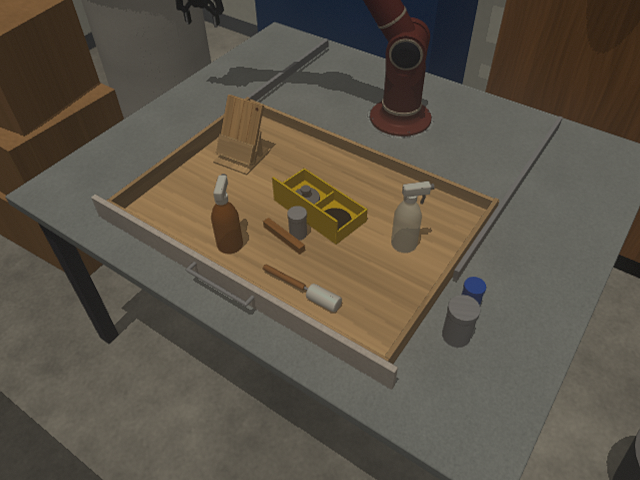

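Top view: a steel tin at (335,226) stands in the gap between the panel and the batten. A larger steel tin at (116,205) and a blue one at (123,248) are outside the drawer. The one meant is at (335,226): it isn't blue, and it's the smaller of the two steel ones. The mat is at (311,270), the stopper at (361,280), the batten at (343,214), and the board and rack at about (495,300). I'll measure these and check the tin in a crop.

```bash
cat > m.py <<'E'
from h import *
z=np.load('top0.npz'); im,d,K,T=z['im'],z['d'],z['K'],z['T']; W=cloud(d,K,T)
hsv=cv2.cvtColor(im,cv2.COLOR_BGR2HSV)
def rep(name,m):
    P=W[m]; P=P[~np.isnan(P[:,0])]; print(name,len(P),'mean',P.mean(0).round(4),'min',P.min(0).round(3),'max',P.max(0).round(3)); return P
def rect(P):
    (c,s,a)=cv2.minAreaRect((P[:,:2]*1000).astype(np.float32)); print('   rect',np.round(c,1),np.round(s,1),round(a,2))
def box(u0,v0,u1,v1):
    m=np.zeros(d.shape,bool); m[v0:v1,u0:u1]=1; return m
Z=W[...,2]
rep('floor',box(200,330,300,380))
P=rep('tin top',box(315,205,355,245)&(abs(Z-.086)<.008)&(hsv[...,1]<60)); rect(P)
for n,b in (('big',box(95,185,135,222)),('blue',box(105,230,145,262))):
    zz=np.nanmax(np.where(b,Z,np.nan)); P=rep(n,b&(Z>zz-.01)); rect(P)
P=rep('panel top',box(280,232,400,300)&(Z>.080)&(hsv[...,1]>100)); rect(P)
P=rep('caddy low',box(275,232,400,315)&(Z>.043)&(Z<.057)&(hsv[...,1]>100)); rect(P)
P=rep('batten',box(305,200,380,228)&(abs(Z-.031)<.006)&(hsv[...,1]>80)); rect(P)
P=rep('pad',box(285,245,335,295)&(hsv[...,2]<35)&(Z<.02)); rect(P)
P=rep('stopper',box(342,262,378,298)&(hsv[...,1]<60)&(Z>.01)); rect(P)
P=rep('board region',box(440,260,550,345)&(Z>.1))
# board plane: ransac-ish: fit high points
b=box(440,260,550,345)
# upper side of board seen by top cam
Pb=W[b&(Z>.115)]; c=Pb.mean(0); u,s,vt=np.linalg.svd(Pb-c); print('board c',c.round(4),'n',vt[2].round(4),'s',s.round(4))
dist=abs((W-c)@vt[2]); mb=b&(dist<.004)&(Z>.03); P=W[mb]; rep('board pl',mb)
n=vt[2]*np.sign(vt[2][2]); zb=np.array([0,0,1])-n[2]*n; zb/=np.linalg.norm(zb); yb=np.cross(zb,n)
q=np.stack([(P-c)@yb,(P-c)@zb],-1); print('n',n.round(4),'lean',np.degrees(np.arccos(zb[2])).round(2),'z',zb.round(3),'y',yb.round(3))
(cc,ss,a)=cv2.minAreaRect((q*1000).astype(np.float32)); print('rect in plane',np.round(cc,1),np.round(ss,1),round(a,1),np.percentile(q,[.5,50,99.5],axis=0).round(4).tolist())
rep('base',b&(Z>.012)&(Z<.03))
for n,b in (('bottleA',box(185,260,250,305)),('bottleB',box(365,138,420,195)),('brush',box(235,155,335,185))):
    P=rep(n,b&(Z>(.02 if n=='brush' else .1))); rect(P)
cv2.imwrite('pics/crop0.png',np.hstack([cv2.resize(im[190:320,80:410],None,fx=2.4,fy=2.4)]));
E
python3 m.py
```

```text
floor 4978 mean [0.3271 0.2312 0.007 ] min [ 0.271  0.118 -0.001] max [0.384 0.345 0.015]
tin top 390 mean [0.6105 0.0349 0.0868] min [0.586 0.011 0.08 ] max [0.635 0.058 0.094]
   rect [610.7  34.7] [47.4 47.3] 73.4
big 764 mean [0.6605 0.5119 0.1104] min [0.627 0.478 0.106] max [0.694 0.547 0.116]
   rect [660.3 512.4] [66.1 67.8] 32.02
blue 405 mean [0.5685 0.5016 0.0808] min [0.544 0.477 0.077] max [0.593 0.527 0.086]
   rect [568.7 502. ] [48.1 49.2] 36.52
panel top 365 mean [0.5631 0.0197 0.0907] min [ 0.54  -0.097  0.08 ] max [0.586 0.137 0.097]
   rect [563.6  19.9] [237.8   6.8] 79.92
caddy low 620 mean [0.491  0.0298 0.051 ] min [ 0.43  -0.096  0.043] max [0.582 0.159 0.057]
   rect [505.1  31. ] [240.3 114.6] 79.79
batten 491 mean [0.6466 0.0132 0.0318] min [ 0.625 -0.055  0.025] max [0.666 0.082 0.037]
   rect [646.2  13.9] [139.6  20.8] 79.91
pad 1069 mean [0.5178 0.0881 0.014 ] min [0.475 0.047 0.006] max [0.561 0.13  0.02 ]
   rect [518.1  88.6] [83.7 83.9] 43.85
stopper 845 mean [ 0.4932 -0.0233  0.0265] min [ 0.457 -0.061  0.016] max [0.531 0.014 0.055]
   rect [493.
[... 290 characters left out ...]
[ 0.504 -0.23   0.178]
n [0.8316 0.0949 0.5472] lean 33.18 z [-0.544 -0.062  0.837] y [-0.113  0.994  0.   ]
rect in plane [-49.  -56.7] [176.  220.8] 89.8 [[-0.1516, -0.1341], [-0.0027, -0.0228], [0.0578, 0.0299]]
base 903 mean [ 0.4512 -0.3132  0.0167] min [ 0.341 -0.422  0.012] max [ 0.535 -0.205  0.03 ]
bottleA 1034 mean [0.4795 0.279  0.1672] min [0.445 0.248 0.101] max [0.519 0.323 0.214]
   rect [484.5 288. ] [66.4 80.5] 12.23
bottleB 1050 mean [ 0.7272 -0.0853  0.1671] min [ 0.692 -0.122  0.1  ] max [ 0.774 -0.056  0.213]
   rect [726.  -84.8] [86. 45.] 31.72
brush 928 mean [0.7555 0.1733 0.0384] min [0.737 0.043 0.021] max [0.776 0.256 0.053]
   rect [753.  149.3] [212.7  39.5] 87.8
```

View pics/crop0.png

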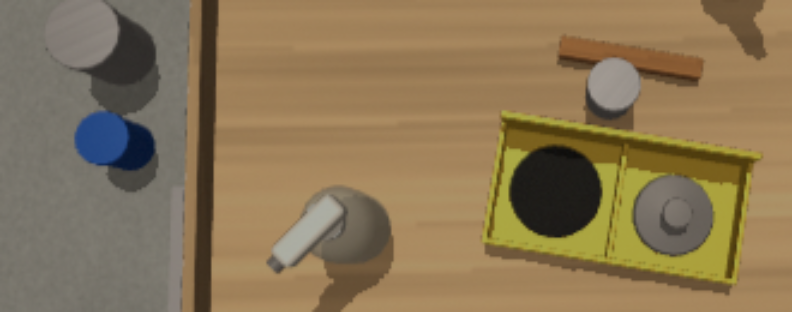

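The crop shows the small steel tin at (612,85), between the batten (about 49 mm across) and the panel. The larger steel tin at (82,32) is about 67 mm across, and the blue one is at (102,137). The gap tin is confirmed at (0.611, 0.035). The caddy yaw is -10°, the gap about 69.6 mm, and the mat matches the bay at y +58. Moving now.

Call:
servo_tool(
  commands=[
    {"dx":0.016,"dy":0.027,"dz":0.01,"rz":6.25,"gripper":1},
    {"dx":0.016,"dy":0.027,"dz":0.01,"rz":6.25},
    {"dx":0.016,"dy":0.027,"rz":6.25},
    {"dx":0.016,"dy":0.027,"rz":6.25},
    {"dx":0.016,"dy":0.027,"rz":6.25},
    {"dx":0.016,"dy":0.027,"rz":6.25},
    {"dx":0.016,"dy":0.027,"rz":6.25},
    {"dx":0.016,"dy":0.027,"rz":6.25},
  ],
)

```text
invalid input
```

Call:
servo_tool(
  commands=[
    {"dx":0.016,"dy":0.027,"rz":6.25},
    {"dx":0.016,"dy":0.027,"rz":6.25},
    {"dx":0.016,"dy":0.027,"rz":6.25},
    {"dx":0.016,"dy":0.027,"rz":6.25},
    {"dx":0.016,"dy":0.027,"rz":6.25},
    {"dx":0.016,"dy":0.027,"rz":6.25},
    {"dx":0.016,"dy":0.027,"rz":6.25},
    {"dx":0.016,"dy":0.027,"rz":6.25},
  ],
)

```text
invalid input
```

Call:
servo_tool(
  commands=[
    {"dx":0.016,"dy":0.027,"rz":6.25},
    {"dx":0.016,"dy":0.027,"rz":6.25},
    {"dx":0.016,"dy":0.027,"rz":6.25},
    {"dx":0.016,"dy":0.027,"rz":6.25},
    {"dx":0.016,"dy":0.027,"rz":6.25},
    {"dx":0.016,"dy":0.027,"rz":6.25},
    {"dx":0.016,"dy":0.027,"rz":6.25},
    {"dx":0.016,"dy":0.027,"rz":6.25},
  ],
)

```text
invalid input
```

Call:
servo_tool(
  commands=[
    {"dx":0.016,"dy":0.027,"dz":0.01,"rx":0,"ry":0,"rz":6.25,"gripper":1},
  ],
  squeeze=40,
)

```text
clock: 0.18
tcp_pos: [0.2334, -0.5864, 0.2378]
tcp_rot: [[-0.008, 0.899, 0.437], [0.001, 0.437, -0.899], [-1.0, -0.007, -0.004]]
contact_force: [-1.0, -0.0, 1.1]
gripper_width: 1.001
```

Call:
servo_tool(
  commands=[
    {"dx":0.016,"dy":0.027,"dz":0.01,"rx":0,"ry":0,"rz":6.25,"gripper":1},
    {"dx":0.016,"dy":0.027,"dz":0,"rx":0,"ry":0,"rz":6.25,"gripper":1},
    {"dx":0.016,"dy":0.027,"dz":0,"rx":0,"ry":0,"rz":6.25,"gripper":1},
    {"dx":0.016,"dy":0.027,"dz":0,"rx":0,"ry":0,"rz":6.25,"gripper":1},
    {"dx":0.016,"dy":0.027,"dz":0,"rx":0,"ry":0,"rz":6.25,"gripper":1},
    {"dx":0.016,"dy":0.027,"dz":0,"rx":0,"ry":0,"rz":6.25,"gripper":1},
    {"dx":0.016,"dy":0.027,"dz":0,"rx":0,"ry":0,"rz":6.25,"gripper":1},
    {"dx":0.016,"dy":0.027,"dz":0,"rx":0,"ry":0,"rz":6.25,"gripper":1},
  ],
  squeeze=40,
)

```text
clock: 0.85
tcp_pos: [0.3682, -0.3656, 0.251]
tcp_rot: [[-0.001, 0.23, 0.973], [0.0, 0.973, -0.23], [-1.0, 0.0, -0.001]]
contact_force: [0.7, 0.2, -0.6]
gripper_width: 0.999
```

Call:
servo_tool(
  commands=[
    {"dx":0.016,"dy":0.027,"rz":6.25},
    {"dx":0.016,"dy":0.027,"rz":6.25},
    {"dx":0.016,"dy":0.027,"rz":6.25},
    {"dx":0.016,"dy":0.027,"rz":6.25},
    {"dx":0.016,"dy":0.027,"rz":6.25},
    {"dx":0.016,"dy":0.027,"rz":6.25},
    {"dx":0.016,"dy":0.027,"rz":6.25},
    {"dx":0.016,"dy":0.027,"rz":6.25},
  ],
  squeeze=40,
)

```text
invalid input
```

Call:
servo_tool(
  commands=[
    {"dx":0.0152,"dy":0.0251,"dz":0,"rx":0,"ry":0,"rz":5.84,"gripper":1},
    {"dx":0.0152,"dy":0.0251,"dz":0,"rx":0,"ry":0,"rz":5.84,"gripper":1},
    {"dx":0.0152,"dy":0.0251,"dz":0,"rx":0,"ry":0,"rz":5.84,"gripper":1},
    {"dx":0.0152,"dy":0.0251,"dz":0,"rx":0,"ry":0,"rz":5.84,"gripper":1},
    {"dx":0.0152,"dy":0.0251,"dz":0,"rx":0,"ry":0,"rz":5.84,"gripper":1},
    {"dx":0.0152,"dy":0.0251,"dz":0,"rx":0,"ry":0,"rz":5.84,"gripper":1},
    {"dx":0.0152,"dy":0.0251,"dz":0,"rx":0,"ry":0,"rz":5.84,"gripper":1},
    {"dx":0.0152,"dy":0.0251,"dz":0,"rx":0,"ry":0,"rz":5.84,"gripper":1},
  ],
  squeeze=40,
)

```text
clock: 1.52
tcp_pos: [0.4898, -0.1652, 0.251]
tcp_rot: [[-0.001, -0.55, 0.835], [-0.0, 0.835, 0.55], [-1.0, 0.0, -0.001]]
contact_force: [-0.5, 0.2, -0.0]
gripper_width: 0.999
```

Call:
servo_tool(
  commands=[
    {"dx":0.0152,"dy":0.0251,"dz":0,"rx":0,"ry":0,"rz":5.84,"gripper":1},
    {"dx":0.0152,"dy":0.0251,"dz":0,"rx":0,"ry":0,"rz":5.84,"gripper":1},
    {"dx":0.0152,"dy":0.0251,"dz":0,"rx":0,"ry":0,"rz":5.84,"gripper":1},
    {"dx":0.0152,"dy":0.0251,"dz":0,"rx":0,"ry":0,"rz":5.84,"gripper":1},
    {"dx":0.0152,"dy":0.0251,"dz":0,"rx":0,"ry":0,"rz":5.84,"gripper":1},
    {"dx":0.0152,"dy":0.0251,"dz":0,"rx":0,"ry":0,"rz":5.84,"gripper":1},
    {"dx":0.0152,"dy":0.0251,"dz":0,"rx":0,"ry":0,"rz":5.84,"gripper":1},
    {"dx":0.0152,"dy":0.0251,"dz":0,"rx":0,"ry":0,"rz":5.84,"gripper":1},
  ],
  squeeze=40,
)

```text
clock: 2.18
tcp_pos: [0.6115, 0.0353, 0.2507]
tcp_rot: [[-0.001, -0.985, 0.172], [-0.001, 0.172, 0.985], [-1.0, 0.001, -0.001]]
contact_force: [-0.5, -0.6, -0.9]
gripper_width: 1.003
```

Call:
servo_tool(
  commands=[
    {"dx":0,"dy":0,"dz":-0.035,"rx":0,"ry":0,"rz":0,"gripper":1},
    {"dx":0,"dy":0,"dz":-0.035,"rx":0,"ry":0,"rz":0,"gripper":1},
    {"dx":0,"dy":0,"dz":-0.03,"rx":0,"ry":0,"rz":0,"gripper":1},
    {"dx":0,"dy":0,"dz":0,"rx":0,"ry":0,"rz":0,"gripper":1},
  ],
  squeeze=40,
)

```text
clock: 2.52
tcp_pos: [0.6065, 0.0325, 0.1443]
tcp_rot: [[-0.014, -0.984, 0.176], [-0.003, 0.176, 0.984], [-1.0, 0.013, -0.006]]
contact_force: [-0.5, -0.9, -0.9]
gripper_width: 0.998
```

Call:
servo_tool(
  commands=[
    {"dx":0,"dy":0,"dz":0,"rx":0,"ry":0,"rz":0,"gripper":1},
    {"dx":0,"dy":0,"dz":-0.016,"rx":0,"ry":0,"rz":0,"gripper":1},
    {"dx":0,"dy":0,"dz":-0.016,"rx":0,"ry":0,"rz":0,"gripper":1},
    {"dx":0,"dy":0,"dz":-0.016,"rx":0,"ry":0,"rz":0,"gripper":1},
    {"dx":0,"dy":0,"dz":0,"rx":0,"ry":0,"rz":0,"gripper":1},
  ],
  squeeze=40,
)

```text
clock: 2.93
tcp_pos: [0.6109, 0.034, 0.1031]
tcp_rot: [[-0.001, -0.984, 0.177], [-0.001, 0.177, 0.984], [-1.0, 0.001, -0.001]]
contact_force: [-0.0, -0.7, -0.4]
gripper_width: 1.003
```

```bash
python3 -c "
from h import *
o=manip.get_obs(); print(o['tcp_pos'],o['qd'].round(3) if hasattr(o['qd'],'round') else o['qd'],o['contact_force'],o['joints'])
im,d,K,T,c=shot('scene'); cv2.imwrite('pics/s1.png',cv2.resize(im[100:320,180:460],None,fx=2.5,fy=2.5))"
```

```text
[0.61093351 0.03396572 0.10306681] [ 0.006 -0.028 -0.021 -0.026 -0.014  0.037  0.015] [-0.04396067 -0.73848304 -0.41403826] [ 0.28576458  0.78354172 -0.65197351  1.66372377  0.57990439  0.89786148
  0.79482694]
```

View pics/s1.png

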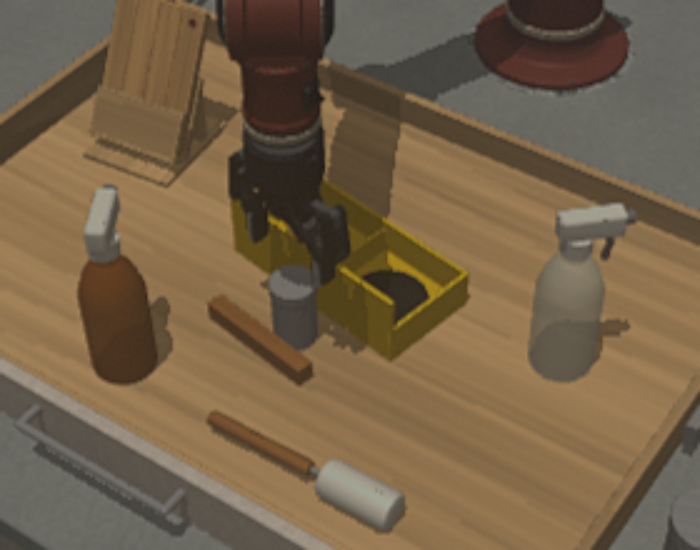

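The fingers straddle the tin's lid, at (295,285) in the crop, along the panel. I'll go down and grip.

Call:
servo_tool(
  commands=[
    {"dx":0,"dy":0.001,"dz":-0.016,"rx":0,"ry":0,"rz":0,"gripper":1},
    {"dx":0,"dy":0,"dz":-0.016,"rx":0,"ry":0,"rz":0,"gripper":1},
    {"dx":0,"dy":0,"dz":-0.016,"rx":0,"ry":0,"rz":0,"gripper":1},
    {"dx":0,"dy":0,"dz":-0.016,"rx":0,"ry":0,"rz":0,"gripper":1},
    {"dx":0,"dy":0,"dz":0,"rx":0,"ry":0,"rz":0,"gripper":1},
    {"dx":0,"dy":0,"dz":0,"rx":0,"ry":0,"rz":0,"gripper":0.3},
    {"dx":0,"dy":0,"dz":0,"rx":0,"ry":0,"rz":0,"gripper":0.3},
    {"dx":0,"dy":0,"dz":0,"rx":0,"ry":0,"rz":0,"gripper":0.3},
  ],
  squeeze=40,
)

```text
clock: 3.65
tcp_pos: [0.6127, 0.0358, 0.0414]
tcp_rot: [[0.004, -0.984, 0.176], [0.001, 0.176, 0.984], [-1.0, -0.003, 0.001]]
contact_force: [0.2, -0.4, -1.1]
gripper_width: 0.602
```

Call:
servo_tool(
  commands=[
    {"dx":0,"dy":0,"dz":0,"rx":0,"ry":0,"rz":0,"gripper":0.3},
    {"dx":0,"dy":0,"dz":0,"rx":0,"ry":0,"rz":0,"gripper":0.3},
    {"dx":0,"dy":0,"dz":0,"rx":0,"ry":0,"rz":0,"gripper":0.3},
    {"dx":0,"dy":0,"dz":0,"rx":0,"ry":0,"rz":0,"gripper":0.3},
  ],
  squeeze=40,
)

```text
clock: 3.98
tcp_pos: [0.6128, 0.0357, 0.0415]
tcp_rot: [[0.004, -0.984, 0.177], [0.0, 0.177, 0.984], [-1.0, -0.004, 0.001]]
contact_force: [-0.8, -1.5, 7.2]
gripper_width: 0.567
```

Call:
servo_tool(
  commands=[
    {"dx":0,"dy":0,"dz":0.008,"rx":0,"ry":0,"rz":0,"gripper":0.3},
    {"dx":0,"dy":0,"dz":0.02,"rx":0,"ry":0,"rz":0,"gripper":0.3},
    {"dx":0,"dy":0,"dz":0.02,"rx":0,"ry":0,"rz":0,"gripper":0.3},
    {"dx":0,"dy":0,"dz":0.02,"rx":0,"ry":0,"rz":0,"gripper":0.3},
    {"dx":0,"dy":0,"dz":0.02,"rx":0,"ry":0,"rz":0,"gripper":0.3},
    {"dx":0,"dy":0,"dz":0.02,"rx":0,"ry":0,"rz":0,"gripper":0.3},
    {"dx":0,"dy":0,"dz":0,"rx":0,"ry":0,"rz":0,"gripper":0.3},
    {"dx":0,"dy":0,"dz":0,"rx":0,"ry":0,"rz":0,"gripper":0.3},
  ],
  squeeze=40,
)

```text
clock: 4.65
tcp_pos: [0.6116, 0.0356, 0.1484]
tcp_rot: [[0.002, -0.984, 0.176], [0.0, 0.176, 0.984], [-1.0, -0.002, 0.0]]
contact_force: [0.7, -0.8, -2.0]
gripper_width: 0.569
```

Call:
servo_tool(
  commands=[
    {"dx":-0.016,"dy":0.009,"dz":0,"rx":0,"ry":0,"rz":0,"gripper":0.3},
    {"dx":-0.016,"dy":0.009,"dz":0,"rx":0,"ry":0,"rz":0,"gripper":0.3},
    {"dx":-0.016,"dy":0.009,"dz":0,"rx":0,"ry":0,"rz":0,"gripper":0.3},
    {"dx":-0.016,"dy":0.009,"dz":0,"rx":0,"ry":0,"rz":0,"gripper":0.3},
    {"dx":-0.016,"dy":0.009,"dz":0,"rx":0,"ry":0,"rz":0,"gripper":0.3},
    {"dx":-0.015,"dy":0.008,"dz":0,"rx":0,"ry":0,"rz":0,"gripper":0.3},
    {"dx":0,"dy":0,"dz":0,"rx":0,"ry":0,"rz":0,"gripper":0.3},
    {"dx":0,"dy":0,"dz":0,"rx":0,"ry":0,"rz":0,"gripper":0.3},
  ],
  squeeze=40,
)

```text
clock: 5.32
tcp_pos: [0.515, 0.0884, 0.1464]
tcp_rot: [[-0.002, -0.985, 0.174], [-0.001, 0.174, 0.985], [-1.0, 0.002, -0.001]]
contact_force: [0.0, -0.3, -1.1]
gripper_width: 0.565
```

```bash
python3 -c "
from h import *
o=manip.get_obs(); print(o['tcp_pos'],o['contact_force'],o['gripper_width'])
im,d,K,T,c=shot('scene'); cv2.imwrite('pics/s2.png',cv2.resize(im[100:320,200:440],None,fx=2.5,fy=2.5))
W=cloud(d,K,T); np.savez('s2.npz',im=im,d=d,K=K,T=T)"
```

```text
[0.51502102 0.0884074  0.14639251] [ 0.04997662 -0.29600293 -1.14849228] 0.5651885513994296
```

View pics/s2.png

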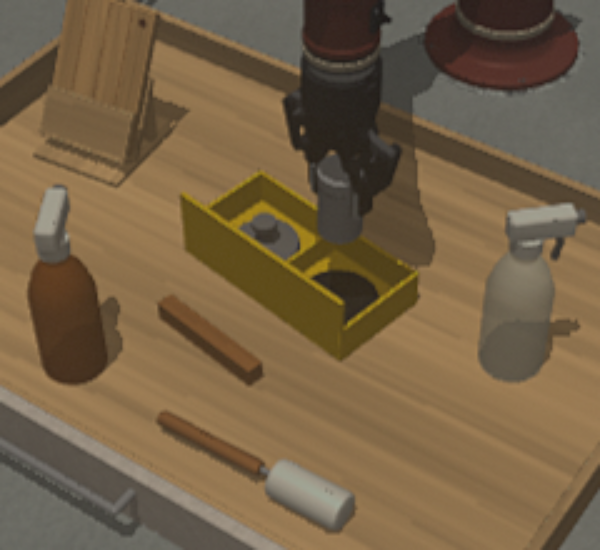

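The tin hangs upright in the jaws at (338,200), above the mat at (345,288). I'll lower it.

Call:
servo_tool(
  commands=[
    {"dx":0.002,"dy":0,"dz":-0.016,"rx":0,"ry":0,"rz":0,"gripper":0.3},
    {"dx":0,"dy":0,"dz":-0.02,"rx":0,"ry":0,"rz":0,"gripper":0.3},
    {"dx":0,"dy":0,"dz":-0.02,"rx":0,"ry":0,"rz":0,"gripper":0.3},
    {"dx":0,"dy":0,"dz":-0.02,"rx":0,"ry":0,"rz":0,"gripper":0.3},
    {"dx":0,"dy":0,"dz":-0.014,"rx":0,"ry":0,"rz":0,"gripper":0.3},
    {"dx":0,"dy":0,"dz":-0.004,"rx":0,"ry":0,"rz":0,"gripper":0.3},
    {"dx":0,"dy":0,"dz":-0.002,"rx":0,"ry":0,"rz":0,"gripper":0.3},
    {"dx":0,"dy":0,"dz":0,"rx":0,"ry":0,"rz":0,"gripper":0.3},
  ],
  squeeze=40,
)

```text
clock: 6.03
tcp_pos: [0.5188, 0.0882, 0.0511]
tcp_rot: [[0.0, -0.984, 0.177], [0.0, 0.177, 0.984], [-1.0, -0.0, 0.0]]
contact_force: [-0.2, -0.5, -0.3]
gripper_width: 0.565
```

Call:
servo_tool(
  commands=[
    {"dx":0,"dy":0,"dz":-0.001,"rx":0,"ry":0,"rz":0,"gripper":0.3},
    {"dx":0,"dy":0,"dz":-0.001,"rx":0,"ry":0,"rz":0,"gripper":0.3},
    {"dx":0,"dy":0,"dz":0,"rx":0,"ry":0,"rz":0,"gripper":0.3},
  ],
  squeeze=40,
)

```text
clock: 6.28
tcp_pos: [0.5187, 0.0885, 0.0499]
tcp_rot: [[0.001, -0.984, 0.177], [0.0, 0.177, 0.984], [-1.0, -0.001, 0.0]]
contact_force: [-0.5, -0.5, -1.6]
gripper_width: 0.567
```

Call:
servo_tool(
  commands=[
    {"dx":0,"dy":0,"dz":-0.001,"rx":0,"ry":0,"rz":0,"gripper":0.3},
    {"dx":0,"dy":0,"dz":-0.001,"rx":0,"ry":0,"rz":0,"gripper":0.3},
    {"dx":0,"dy":0,"dz":0,"rx":0,"ry":0,"rz":0,"gripper":0.3},
  ],
  squeeze=40,
)

```text
clock: 6.53
tcp_pos: [0.519, 0.0885, 0.0486]
tcp_rot: [[0.002, -0.984, 0.176], [-0.001, 0.176, 0.984], [-1.0, -0.002, -0.0]]
contact_force: [-1.0, -1.4, 5.1]
gripper_width: 0.566
```

Call:
servo_tool(
  commands=[
    {"dx":0,"dy":0,"dz":0,"rx":0,"ry":0,"rz":0,"gripper":0.72},
    {"dx":0,"dy":0,"dz":0,"rx":0,"ry":0,"rz":0,"gripper":0.72},
    {"dx":0,"dy":0,"dz":0,"rx":0,"ry":0,"rz":0,"gripper":0.72},
    {"dx":0,"dy":0,"dz":0.01,"rx":0,"ry":0,"rz":0,"gripper":0.72},
    {"dx":0,"dy":0,"dz":0.02,"rx":0,"ry":0,"rz":0,"gripper":0.72},
    {"dx":0,"dy":0,"dz":0.03,"rx":0,"ry":0,"rz":0,"gripper":0.72},
    {"dx":0,"dy":0,"dz":0.04,"rx":0,"ry":0,"rz":0,"gripper":0.72},
    {"dx":0,"dy":0,"dz":0.04,"rx":0,"ry":0,"rz":0,"gripper":0.72},
  ],
  squeeze=40,
)

```text
clock: 7.2
tcp_pos: [0.5173, 0.0884, 0.1888]
tcp_rot: [[-0.002, -0.984, 0.175], [0.0, 0.175, 0.984], [-1.0, 0.002, -0.0]]
contact_force: [0.6, 0.2, -0.3]
gripper_width: 0.716
```

```bash
cat > b.py <<'E'
from h import *
for f in ('top0','scene0'):
    z=np.load(f+'.npz'); im,d,K,T=z['im'],z['d'],z['K'],z['T']; W=cloud(d,K,T)
    n0=np.array([.862,.08,.5]); 
    sel=(W[...,2]>.115)&(abs(W[...,0]-.42)<.1)&(W[...,1]<-.21)&(W[...,1]>-.385)
    P=W[sel]
    for it in range(5):
        c=np.median(P,0); u,s,vt=np.linalg.svd(P-P.mean(0),full_matrices=False); n=vt[2]*np.sign(vt[2][2]); r=(P-P.mean(0))@n
        P=P[abs(r)<.004]
    c=P.mean(0); zb=np.array([0,0,1])-n[2]*n; zb/=np.linalg.norm(zb); yb=np.cross(zb,n)
    q=np.stack([(P-c)@yb,(P-c)@zb],-1)
    print(f,len(P),'c',c.round(4),'n',n.round(3),'yaw',np.degrees(np.arctan2(n[1],n[0])).round(1),'lean',np.degrees(np.arccos(zb[2])).round(1),'zb',zb.round(3))
    top=q[q[:,1]>q[:,1].max()-.06]; (cc,ss,a)=cv2.minAreaRect((q*1000).astype(np.float32)); print(np.round(cc,1),np.round(ss,1),round(a,1),np.percentile(q,[1,99],axis=0).round(4).tolist())
    e=np.percentile(q,[1,99],axis=0); print('top edge mid on upper face',(c+yb*(e[0,0]+e[1,0])/2+zb*e[1,1]).round(4))
    # edge line directions in plane
    for lo,hi in ((-.03,-.01),(-.01,.01),(.01,.03)):
        w=q[(q[:,1]>lo)&(q[:,1]<hi)]
        if len(w)>20: print(lo,np.percentile(w[:,0],[1,99]).round(4))
    rm=(W[...,2]>.014)&(W[...,2]<.034)&(abs(W[...,0]-.44)<.13)&(W[...,1]<-.2)&(W[...,1]>-.4)
    R=cv2.minAreaRect((W[rm][:,:2]*1000).astype(np.float32)); print('base rect',R)
E
python3 b.py
```

```text
top0 1265 c [ 0.4115 -0.3018  0.1489] n [0.852 0.091 0.516] yaw 6.1 lean 31.1 zb [-0.513 -0.055  0.857]
[-0.5 -3. ] [ 73.4 121.4] 89.7 [[-0.0586, -0.0383], [0.0587, 0.0328]]
top edge mid on upper face [ 0.3947 -0.3036  0.1769]
-0.03 [-0.0578  0.0583]
-0.01 [-0.0588  0.0588]
0.01 [-0.0591  0.0588]
base rect ((469.91790771484375, -313.17156982421875), (177.55416870117188, 179.0229949951172), 1.8221772909164429)
scene0 661 c [ 0.4111 -0.3     0.1452] n [0.855 0.089 0.512] yaw 6.0 lean 30.8 zb [-0.509 -0.053  0.859]
[-2.3 -0.3] [123.2  71.3] 2.0 [[-0.0616, -0.0337], [0.0585, 0.033]]
top edge mid on upper face [ 0.3945 -0.3033  0.1736]
-0.03 [-0.0617  0.0582]
-0.01 [-0.0613  0.0591]
0.01 [-0.0601  0.0575]
base rect ((466.0002136230469, -264.2794494628906), (101.63280487060547, 173.3930206298828), 53.25835418701172)
```

Two views agree on the board: yaw 6°, lean 30–31°, top centre about (0.389, -0.304, 0.173), which puts the foot at z = 0.026 as it should be. Moving to hover above it along its axis.

Call:
servo_tool(
  commands=[
    {"dx":-0.0145,"dy":-0.0359,"dz":0.01,"rx":0,"ry":0,"rz":-6.73,"gripper":0.72},
    {"dx":-0.0145,"dy":-0.0359,"dz":0.01,"rx":0,"ry":0,"rz":-6.73,"gripper":0.72},
    {"dx":-0.0145,"dy":-0.0359,"dz":0.01,"rx":0,"ry":0,"rz":-6.73,"gripper":0.8},
    {"dx":-0.0145,"dy":-0.0359,"dz":0.01,"rx":0,"ry":0,"rz":-6.73,"gripper":0.8},
    {"dx":-0.0145,"dy":-0.0359,"dz":0.01,"rx":0,"ry":0,"rz":-6.73,"gripper":0.8},
    {"dx":-0.0145,"dy":-0.0359,"dz":0,"rx":0,"ry":0,"rz":-6.73,"gripper":0.8},
    {"dx":-0.0145,"dy":-0.0359,"dz":0,"rx":0,"ry":0,"rz":-6.73,"gripper":0.8},
    {"dx":-0.0145,"dy":-0.0359,"dz":0,"rx":0,"ry":0,"rz":-6.73,"gripper":0.8},
  ],
  squeeze=40,
)

```text
clock: 7.87
tcp_pos: [0.4012, -0.2, 0.2384]
tcp_rot: [[0.001, -0.434, 0.901], [-0.001, 0.901, 0.434], [-1.0, -0.001, 0.001]]
contact_force: [1.0, -0.3, 0.1]
gripper_width: 0.798
```

Call:
servo_tool(
  commands=[
    {"dx":-0.0145,"dy":-0.0359,"dz":0,"rx":0,"ry":0,"rz":-6.73,"gripper":0.8},
    {"dx":-0.0145,"dy":-0.0359,"dz":0,"rx":0,"ry":0,"rz":-6.73,"gripper":0.8},
    {"dx":-0.0145,"dy":-0.0359,"dz":0,"rx":0,"ry":0,"rz":-6.6,"gripper":0.8},
    {"dx":0,"dy":0,"dz":0,"rx":0.627,"ry":-5.97,"rz":0,"gripper":0.8},
    {"dx":0,"dy":0,"dz":0,"rx":0.627,"ry":-5.97,"rz":0,"gripper":0.8},
    {"dx":0,"dy":0,"dz":0,"rx":0.627,"ry":-5.97,"rz":0,"gripper":0.8},
    {"dx":0,"dy":0,"dz":0,"rx":0.627,"ry":-5.97,"rz":0,"gripper":0.8},
    {"dx":0,"dy":0,"dz":0,"rx":0.627,"ry":-5.97,"rz":0,"gripper":0.8},
  ],
  squeeze=40,
)

```text
clock: 8.53
tcp_pos: [0.359, -0.3064, 0.2387]
tcp_rot: [[0.501, -0.104, 0.859], [0.049, 0.995, 0.092], [-0.864, -0.004, 0.504]]
contact_force: [-0.3, 0.8, -0.9]
gripper_width: 0.799
```

```bash
cat > t.py <<'E'
from h import *
im,d,K,T,c=shot('top'); W=cloud(d,K,T); Z=W[...,2]; hsv=cv2.cvtColor(im,cv2.COLOR_BGR2HSV)
m=(abs(Z-.093)<.012)&(hsv[...,1]<60)&(abs(W[...,0]-.518)<.06)&(abs(W[...,1]-.088)<.06)
P=W[m]; print('tin',len(P),P.mean(0).round(4) if len(P) else '')
im2=shot('scene')[0]; a=manip.get_obs(); print({k:np.round(a[k],4).tolist() for k in('tcp_pos','tcp_rot','joints','contact_force','clock','gripper_width')})
import sys
cv2.imwrite(f'pics/{sys.argv[1]}.png',np.vstack([cv2.resize(x[:300],(560,262)) for x in ()]) if 0 else np.hstack([cv2.resize(im[180:420,250:570],(400,300)),cv2.resize(im2[60:300,150:470],(400,300))]))
E
python3 t.py t1
```

```text
tin 416 [0.5174 0.0876 0.0938]
{'tcp_pos': [0.3522, -0.3096, 0.2355], 'tcp_rot': [[0.4962, -0.0898, 0.8635], [0.0493, 0.9959, 0.0752], [-0.8668, 0.0053, 0.4987]], 'joints': [1.5808, 0.3489, -0.8085, 2.1684, -0.3985, 0.4389, 1.2698], 'contact_force': [-0.1304, 0.0617, -0.0785], 'clock': 8.6333, 'gripper_width': 0.798}
```

View pics/t1.png

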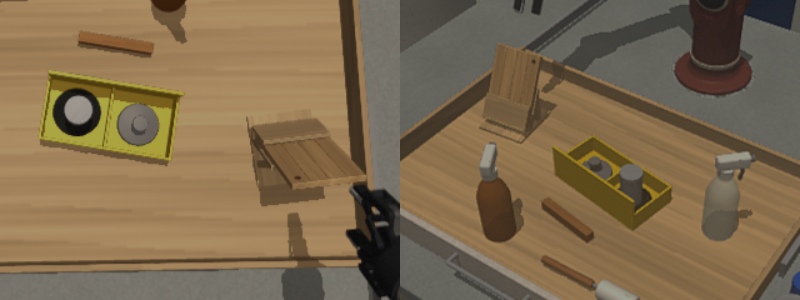

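The tin is upright and centred on the mat, at (0.517, 0.088) against the pad's (0.518, 0.088); in the left crop it sits at (77,108). The gripper hovers at the board's top end, around (351,212). I'll advance along the board axis.

Call:
servo_tool(
  commands=[
    {"dx":0,"dy":0,"dz":0,"rx":0,"ry":0,"rz":0,"gripper":0.8},
    {"dx":0.0073,"dy":0.0008,"dz":-0.0127,"rx":0,"ry":0,"rz":0,"gripper":0.8},
    {"dx":0.0073,"dy":0.0008,"dz":-0.0127,"rx":0,"ry":0,"rz":0,"gripper":0.8},
    {"dx":0.0073,"dy":0.0008,"dz":-0.0127,"rx":0,"ry":0,"rz":0,"gripper":0.8},
    {"dx":0,"dy":0,"dz":0,"rx":0,"ry":0,"rz":0,"gripper":0.8},
    {"dx":0,"dy":0,"dz":0,"rx":0,"ry":0,"rz":0,"gripper":0.8},
  ],
  squeeze=40,
)

```text
clock: 9.13
tcp_pos: [0.3827, -0.3022, 0.1996]
tcp_rot: [[0.497, -0.11, 0.861], [0.055, 0.994, 0.095], [-0.866, 0.0, 0.5]]
contact_force: [0.9, 0.4, 0.1]
gripper_width: 0.803
```

Call:
servo_tool(
  commands=[
    {"dx":-0.007,"dy":-0.0007,"dz":-0.004,"rx":0,"ry":0,"rz":0,"gripper":0.8},
    {"dx":0.006,"dy":0.0006,"dz":-0.0105,"rx":0,"ry":0,"rz":0,"gripper":0.8},
    {"dx":0.006,"dy":0.0006,"dz":-0.0105,"rx":0,"ry":0,"rz":0,"gripper":0.8},
    {"dx":0.006,"dy":0.0006,"dz":-0.0105,"rx":0,"ry":0,"rz":0,"gripper":0.8},
    {"dx":0.006,"dy":0.0006,"dz":-0.0105,"rx":0,"ry":0,"rz":0,"gripper":0.8},
    {"dx":0.006,"dy":0.0006,"dz":-0.0105,"rx":0,"ry":0,"rz":0,"gripper":0.8},
    {"dx":0.006,"dy":0.0006,"dz":-0.0105,"rx":0,"ry":0,"rz":0,"gripper":0.8},
    {"dx":0,"dy":0,"dz":0,"rx":0,"ry":0,"rz":0,"gripper":0.8},
  ],
  squeeze=40,
)

```text
clock: 9.8
tcp_pos: [0.4098, -0.3008, 0.1315]
tcp_rot: [[0.497, -0.105, 0.862], [0.054, 0.994, 0.09], [-0.866, 0.002, 0.5]]
contact_force: [-0.2, 0.2, -0.1]
gripper_width: 0.799
```

Call:
servo_tool(
  commands=[
    {"dx":0,"dy":0,"dz":0,"rx":0,"ry":0,"rz":0,"gripper":0.8},
  ],
  squeeze=40,
)

```text
clock: 9.88
tcp_pos: [0.4095, -0.3011, 0.1324]
tcp_rot: [[0.497, -0.104, 0.861], [0.053, 0.995, 0.09], [-0.866, 0.001, 0.5]]
contact_force: [0.3, -0.5, 0.1]
gripper_width: 0.803
```

Call:
servo_tool(
  commands=[
    {"dx":0.002,"dy":0,"dz":0.001,"rx":0,"ry":0,"rz":0,"gripper":0.05},
    {"dx":0,"dy":0,"dz":0,"rx":0,"ry":0,"rz":0,"gripper":0.05},
    {"dx":0,"dy":0,"dz":0,"rx":0,"ry":0,"rz":0,"gripper":0.05},
    {"dx":0,"dy":0,"dz":0,"rx":0,"ry":0,"rz":0,"gripper":0.05},
    {"dx":0,"dy":0,"dz":0,"rx":0,"ry":0,"rz":0,"gripper":0.05},
    {"dx":0,"dy":0,"dz":0,"rx":0,"ry":0,"rz":0,"gripper":0.05},
    {"dx":0,"dy":0,"dz":0,"rx":0,"ry":0,"rz":0,"gripper":0.05},
    {"dx":0,"dy":0,"dz":0,"rx":0,"ry":0,"rz":0,"gripper":0.05},
  ],
  squeeze=60,
)

```text
clock: 10.55
tcp_pos: [0.4117, -0.3015, 0.1338]
tcp_rot: [[0.498, -0.103, 0.861], [0.051, 0.995, 0.09], [-0.866, -0.001, 0.501]]
contact_force: [-2.8, 0.4, 5.7]
gripper_width: 0.134
```

Board gripped: opening 11.4 mm, with the foot worked out at z = 0.026 as expected. Drawing it out along its axis.

Call:
servo_tool(
  commands=[
    {"dx":-0.0035,"dy":-0.0003,"dz":0.006,"rx":0,"ry":0,"rz":0,"gripper":0.05},
    {"dx":-0.007,"dy":-0.0007,"dz":0.0121,"rx":0,"ry":0,"rz":0,"gripper":0.05},
    {"dx":-0.007,"dy":-0.0007,"dz":0.0121,"rx":0,"ry":0,"rz":0,"gripper":0.05},
    {"dx":-0.007,"dy":-0.0007,"dz":0.0121,"rx":0,"ry":0,"rz":0,"gripper":0.05},
    {"dx":-0.007,"dy":-0.0007,"dz":0.0121,"rx":0,"ry":0,"rz":0,"gripper":0.05},
    {"dx":-0.007,"dy":-0.0007,"dz":0.0121,"rx":0,"ry":0,"rz":0,"gripper":0.05},
    {"dx":-0.007,"dy":-0.0007,"dz":0.0121,"rx":0,"ry":0,"rz":0,"gripper":0.05},
    {"dx":-0.007,"dy":-0.0007,"dz":0.0121,"rx":0,"ry":0,"rz":0,"gripper":0.05},
  ],
  squeeze=60,
)

```text
clock: 11.22
tcp_pos: [0.3581, -0.3055, 0.2242]
tcp_rot: [[0.496, -0.105, 0.862], [0.054, 0.994, 0.09], [-0.867, 0.002, 0.499]]
contact_force: [-0.3, 0.0, -3.0]
gripper_width: 0.132
```

Call:
servo_tool(
  commands=[
    {"dx":0,"dy":0,"dz":0.02,"rx":0,"ry":0,"rz":0,"gripper":0.05},
    {"dx":0.0169,"dy":0.028,"dz":0.02,"rx":0,"ry":0,"rz":-1.34,"gripper":0.05},
    {"dx":0.0169,"dy":0.028,"dz":0.01,"rx":0,"ry":0,"rz":-1.34,"gripper":0.05},
    {"dx":0.0169,"dy":0.028,"dz":0,"rx":0,"ry":0,"rz":-1.34,"gripper":0.05},
    {"dx":0.0169,"dy":0.028,"dz":0,"rx":0,"ry":0,"rz":-1.34,"gripper":0.05},
    {"dx":0.0169,"dy":0.028,"dz":0,"rx":0,"ry":0,"rz":-1.34,"gripper":0.05},
    {"dx":0.0169,"dy":0.028,"dz":0,"rx":0,"ry":0,"rz":-1.34,"gripper":0.05},
    {"dx":0.0169,"dy":0.028,"dz":0,"rx":0,"ry":0,"rz":-1.34,"gripper":0.05},
  ],
  squeeze=60,
)

```text
clock: 11.88
tcp_pos: [0.4688, -0.1202, 0.2723]
tcp_rot: [[0.494, 0.05, 0.868], [-0.024, 0.999, -0.044], [-0.869, 0.001, 0.494]]
contact_force: [0.6, -0.5, -3.7]
gripper_width: 0.132
```

Call:
servo_tool(
  commands=[
    {"dx":0.0169,"dy":0.028,"dz":0,"rx":0,"ry":0,"rz":-1.34,"gripper":0.05},
    {"dx":0.0169,"dy":0.028,"dz":0,"rx":0,"ry":0,"rz":-1.34,"gripper":0.05},
    {"dx":0.0169,"dy":0.028,"dz":0,"rx":0,"ry":0,"rz":-1.34,"gripper":0.05},
    {"dx":0.0169,"dy":0.028,"dz":0,"rx":0,"ry":0,"rz":-1.34,"gripper":0.05},
    {"dx":0.0169,"dy":0.028,"dz":0,"rx":0,"ry":0,"rz":-1.34,"gripper":0.05},
    {"dx":0,"dy":0,"dz":0,"rx":-0.53,"ry":-2.95,"rz":0,"gripper":0.05},
    {"dx":0,"dy":0,"dz":0,"rx":0,"ry":0,"rz":0,"gripper":0.05},
    {"dx":0,"dy":0,"dz":0,"rx":0,"ry":0,"rz":0,"gripper":0.05},
  ],
  squeeze=60,
)

```text
clock: 12.55
tcp_pos: [0.5401, -0.0031, 0.2707]
tcp_rot: [[0.528, 0.149, 0.836], [-0.083, 0.989, -0.124], [-0.845, -0.004, 0.534]]
contact_force: [-0.1, -0.2, -3.2]
gripper_width: 0.133
```

```bash
cat > e.py <<'E'
from h import *
import sys
np.set_printoptions(suppress=True)
o=manip.get_obs(); p,R=np.array(o['tcp_pos']),np.array(o['tcp_rot'])
a=np.radians(-10.1); ex=np.array([np.cos(a),np.sin(a),0]); ey=np.array([-ex[1],ex[0],0]); bat=np.array([.6464,.0135,0])
foot=p+.125*R[:,0]; print('clock',o['clock'],'tcp',p.round(4),'force',np.round(o['contact_force'],1))
print('foot est',foot.round(4),'batten frame',((foot-bat)@ex).round(4),((foot-bat)@ey).round(4),'lean',np.degrees(np.arccos(-R[2,0])).round(1),'board y yaw vs ey',np.degrees(np.arcsin(R[:,1]@ex)).round(2), 'roll',np.degrees(R[2,1]).round(2))
def face(n,uv=None):
    im,d,K,T,c=shot(n); W=cloud(d,K,T); hsv=cv2.cvtColor(im,cv2.COLOR_BGR2HSV)
    r=(W-foot); zb=-R[:,0]; nn=R[:,2]; yb=R[:,1]
    L=r@zb; Y=r@yb; X=r@nn
    m=(abs(X-.006)<.012)&(L>-.02)&(L<.19)&(abs(Y)<.085)&(hsv[...,1]>60)&(hsv[...,2]>40)
    P=W[m]; X,L,Y=X[m],L[m],Y[m]
    print(n,len(P),'X',np.percentile(X,[5,50,95]).round(4),'L',np.percentile(L,[.5,50,99.5]).round(4),'Y',np.percentile(Y,[.5,50,99.5]).round(4))
    u,s,vt=np.linalg.svd(P-P.mean(0),full_matrices=False); q=vt[2]*np.sign(vt[2][2]); print('  fit lean',np.degrees(np.arcsin(q[2])).round(1),'yaw',np.degrees(np.arctan2(q[1],q[0])).round(1))
    return im
im=face('scene')
cv2.imwrite(f'pics/{sys.argv[1]}.png',cv2.resize(im[90:310,190:450],None,fx=2.5,fy=2.5))
E
python3 e.py e1
```

```text
clock 12.55 tcp [ 0.5401 -0.0031  0.2707] force [-0.1 -0.2 -3.2]
foot est [ 0.6061 -0.0134  0.165 ] batten frame -0.035 -0.0336 lean 32.3 board y yaw vs ey -1.51 roll -0.2
scene 2762 X [0.0005 0.0053 0.0092] L [-0.0006  0.0821  0.168 ] Y [-0.0607  0.0076  0.0603]
  fit lean 32.1 yaw -7.8
```

View pics/e1.png

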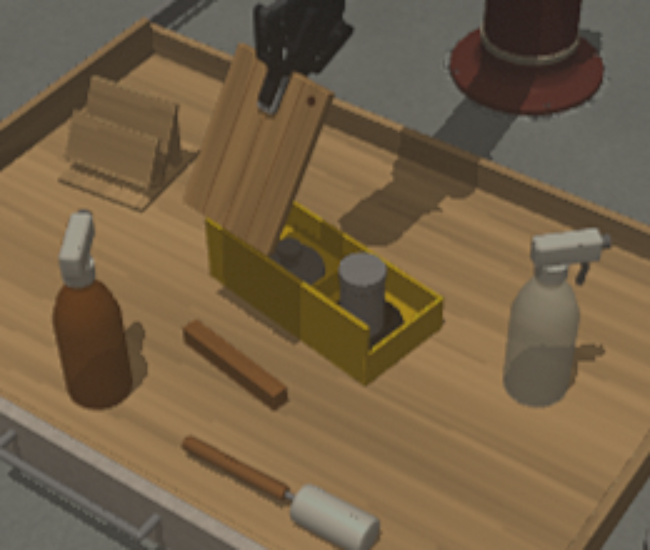

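The board is held square in the jaws (top around (285,85) in the crop). The fitted face agrees with the tool-frame estimate: length 0–168 mm, width ±60 mm. It's 34 mm short along the batten, so I'll correct that and lower it partway.

Call:
servo_tool(
  commands=[
    {"dx":0.011,"dy":0.016,"dz":0,"rx":0,"ry":0,"rz":-0.75,"gripper":0.05},
    {"dx":0.011,"dy":0.016,"dz":0,"rx":0,"ry":0,"rz":-0.75,"gripper":0.05},
    {"dx":0,"dy":0,"dz":-0.01,"rx":0,"ry":0,"rz":0,"gripper":0.05},
    {"dx":0,"dy":0,"dz":-0.02,"rx":0,"ry":0,"rz":0,"gripper":0.05},
    {"dx":0,"dy":0,"dz":-0.02,"rx":0,"ry":0,"rz":0,"gripper":0.05},
    {"dx":0,"dy":0,"dz":-0.01,"rx":0,"ry":0,"rz":0,"gripper":0.05},
    {"dx":0,"dy":0,"dz":0,"rx":0,"ry":0,"rz":0,"gripper":0.05},
    {"dx":0,"dy":0,"dz":0,"rx":0,"ry":0,"rz":0,"gripper":0.05},
  ],
  squeeze=60,
)

```text
clock: 13.27
tcp_pos: [0.5646, 0.0271, 0.2124]
tcp_rot: [[0.53, 0.179, 0.829], [-0.098, 0.984, -0.15], [-0.843, -0.001, 0.539]]
contact_force: [1.2, 0.3, -2.5]
gripper_width: 0.134
```

```bash
python3 e.py e2
```

```text
clock 13.2667 tcp [0.5646 0.0271 0.2124] force [ 1.2  0.3 -2.5]
foot est [0.6308 0.0149 0.1071] batten frame -0.0156 -0.0014 lean 32.6 board y yaw vs ey 0.2 roll -0.09
scene 2679 X [0.0006 0.0052 0.0095] L [-0.001   0.0831  0.1788] Y [-0.061   0.0078  0.0601]
  fit lean 32.2 yaw -9.6
```

Call:
servo_tool(
  commands=[
    {"dx":-0.003,"dy":0.001,"dz":-0.01,"rx":0,"ry":0,"rz":0,"gripper":0.05},
    {"dx":0,"dy":0,"dz":-0.016,"rx":0,"ry":0,"rz":0,"gripper":0.05},
    {"dx":0,"dy":0,"dz":-0.016,"rx":0,"ry":0,"rz":0,"gripper":0.05},
    {"dx":0,"dy":0,"dz":-0.016,"rx":0,"ry":0,"rz":0,"gripper":0.05},
    {"dx":0,"dy":0,"dz":-0.012,"rx":0,"ry":0,"rz":0,"gripper":0.05},
    {"dx":0,"dy":0,"dz":0,"rx":0,"ry":0,"rz":0,"gripper":0.05},
    {"dx":0,"dy":0,"dz":0,"rx":0,"ry":0,"rz":0,"gripper":0.05},
  ],
  squeeze=60,
)

```text
clock: 13.9
tcp_pos: [0.5672, 0.0314, 0.1765]
tcp_rot: [[0.517, 0.179, 0.837], [-0.098, 0.984, -0.15], [-0.85, -0.004, 0.526]]
contact_force: [0.4, -0.5, -3.6]
gripper_width: 0.129
```

```bash
python3 e.py e3
```

```text
clock 13.9 tcp [0.5672 0.0314 0.1765] force [ 0.4 -0.5 -3.6]
foot est [0.6319 0.0192 0.0702] batten frame -0.0153 0.003 lean 31.8 board y yaw vs ey 0.24 roll -0.24
scene 2593 X [0.0005 0.0053 0.0098] L [-0.001   0.0839  0.1825] Y [-0.0607  0.0082  0.06  ]
  fit lean 31.4 yaw -9.5
```

View pics/e3.png

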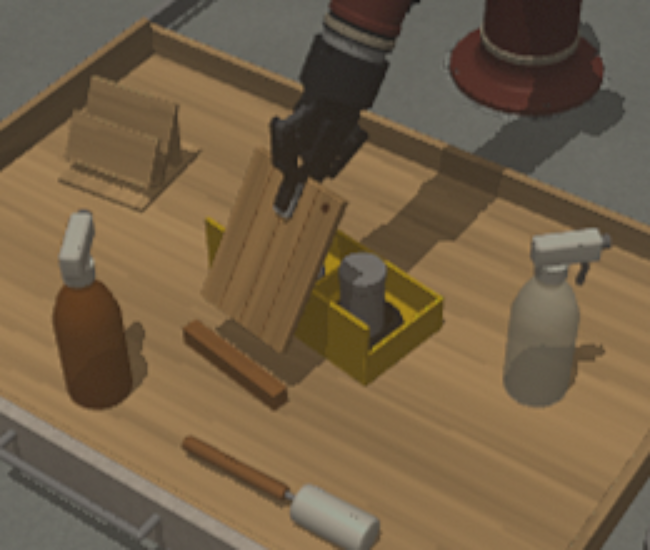

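The board hangs in line above the gap, with its foot around (250,330), clear of the tin at (362,275). The last descent came up short, so I'm using smaller rows.

Call:
servo_tool(
  commands=[
    {"dx":-0.003,"dy":-0.001,"dz":-0.006,"rx":0,"ry":0,"rz":0,"gripper":0.05},
    {"dx":0,"dy":0,"dz":-0.007,"rx":0,"ry":0,"rz":0,"gripper":0.05},
    {"dx":0,"dy":0,"dz":-0.007,"rx":0,"ry":0,"rz":0,"gripper":0.05},
    {"dx":0,"dy":0,"dz":-0.007,"rx":0,"ry":0,"rz":0,"gripper":0.05},
    {"dx":0,"dy":0,"dz":0,"rx":0,"ry":0,"rz":0,"gripper":0.05},
    {"dx":0,"dy":0,"dz":0,"rx":0,"ry":0,"rz":0,"gripper":0.05},
  ],
  squeeze=60,
)

```text
clock: 14.45
tcp_pos: [0.5638, 0.0302, 0.1506]
tcp_rot: [[0.511, 0.182, 0.84], [-0.1, 0.983, -0.152], [-0.854, -0.007, 0.521]]
contact_force: [0.4, 0.0, -3.6]
gripper_width: 0.129
```

```bash
python3 e.py e4; python3 -c "
from h import *
o=manip.get_obs();print(np.round(o['joints'],3),np.round(o['qd'],3))"
```

```text
clock 14.45 tcp [0.5638 0.0302 0.1506] force [ 0.4  0.  -3.6]
foot est [0.6276 0.0177 0.0439] batten frame -0.0192 0.0008 lean 31.4 board y yaw vs ey 0.36 roll -0.39
scene 2590 X [0.0003 0.0054 0.0097] L [-0.0194  0.0804  0.1755] Y [-0.0615  0.0077  0.061 ]
  fit lean 31.0 yaw -9.8
[-0.237  0.469  0.051  2.221  1.9    0.188 -2.237] [-0.022 -0.005  0.012 -0.005  0.014  0.003 -0.014]
```

Call:
servo_tool(
  commands=[
    {"dx":0,"dy":0,"dz":-0.005,"rx":0,"ry":0,"rz":0,"gripper":0.05},
    {"dx":0,"dy":0,"dz":-0.005,"rx":0,"ry":0,"rz":0,"gripper":0.05},
    {"dx":0,"dy":0,"dz":-0.005,"rx":0,"ry":0,"rz":0,"gripper":0.05},
    {"dx":0,"dy":0,"dz":-0.005,"rx":0,"ry":0,"rz":0,"gripper":0.05},
    {"dx":0,"dy":0,"dz":-0.005,"rx":0,"ry":0,"rz":0,"gripper":0.05},
    {"dx":0,"dy":0,"dz":-0.004,"rx":0,"ry":0,"rz":0,"gripper":0.05},
    {"dx":0,"dy":0,"dz":0,"rx":0,"ry":0,"rz":0,"gripper":0.05},
  ],
  squeeze=60,
)

```text
clock: 15.08
tcp_pos: [0.5635, 0.0309, 0.1206]
tcp_rot: [[0.51, 0.18, 0.841], [-0.1, 0.984, -0.15], [-0.854, -0.008, 0.52]]
contact_force: [-0.3, -0.5, -3.0]
gripper_width: 0.136
```

```bash
python3 e.py e5; python3 -c "
from h import *
o=manip.get_obs();print(np.round(o['joints'],3),np.round(o['qd'],3))"
```

```text
clock 15.0833 tcp [0.5635 0.0309 0.1206] force [-0.3 -0.5 -3. ]
foot est [0.6272 0.0183 0.0139] batten frame -0.0197 0.0014 lean 31.3 board y yaw vs ey 0.27 roll -0.46
scene 2498 X [0.     0.0054 0.0113] L [-0.0167  0.0817  0.1797] Y [-0.0617  0.0097  0.0802]
  fit lean 31.3 yaw -9.6
[-0.118  0.533 -0.119  2.244  2.072  0.301 -2.405] [-0.005 -0.01   0.006 -0.004 -0.001 -0.002  0.002]
```

Call:
servo_tool(
  commands=[
    {"dx":0.001,"dy":0,"dz":-0.0015,"rx":0,"ry":0,"rz":0,"gripper":0.05},
    {"dx":0.001,"dy":0,"dz":-0.0015,"rx":0,"ry":0,"rz":0,"gripper":0.05},
    {"dx":0.001,"dy":0,"dz":-0.001,"rx":0,"ry":0,"rz":0,"gripper":0.05},
    {"dx":0,"dy":0,"dz":-0.001,"rx":0,"ry":0,"rz":0,"gripper":0.05},
    {"dx":0,"dy":0,"dz":0,"rx":0,"ry":0,"rz":0,"gripper":0.05},
  ],
  squeeze=60,
)

```text
clock: 15.55
tcp_pos: [0.5668, 0.0309, 0.1168]
tcp_rot: [[0.512, 0.18, 0.84], [-0.1, 0.984, -0.15], [-0.853, -0.008, 0.522]]
contact_force: [-2.7, -0.1, 1.9]
gripper_width: 0.134
```

Call:
servo_tool(
  commands=[
    {"dx":-0.0018,"dy":0.0003,"dz":-0.0012,"rx":-0.175,"ry":-0.985,"rz":0,"gripper":0.05},
    {"dx":-0.0018,"dy":0.0003,"dz":-0.0012,"rx":-0.175,"ry":-0.985,"rz":0,"gripper":0.05},
    {"dx":-0.0018,"dy":0.0003,"dz":-0.0012,"rx":-0.175,"ry":-0.985,"rz":0,"gripper":0.05},
    {"dx":0,"dy":0,"dz":0,"rx":0,"ry":0,"rz":0,"gripper":0.05},
    {"dx":0,"dy":0,"dz":0,"rx":0,"ry":0,"rz":0,"gripper":0.05},
  ],
  squeeze=60,
)

```text
clock: 15.97
tcp_pos: [0.5614, 0.0318, 0.1134]
tcp_rot: [[0.555, 0.18, 0.812], [-0.108, 0.984, -0.145], [-0.825, -0.007, 0.566]]
contact_force: [-4.4, -0.1, 4.1]
gripper_width: 0.133
```

```bash
python3 e.py e6
```

```text
clock 15.9667 tcp [0.5614 0.0318 0.1134] force [-4.4 -0.1  4.1]
foot est [0.6308 0.0183 0.0103] batten frame -0.0162 0.002 lean 34.4 board y yaw vs ey 0.29 roll -0.41
scene 2471 X [0.0001 0.0054 0.0122] L [-0.0187  0.0824  0.1812] Y [-0.066   0.0097  0.0816]
  fit lean 34.6 yaw -9.5
```

Call:
servo_tool(
  commands=[
    {"dx":-0.0018,"dy":0.0003,"dz":-0.0012,"rx":-0.175,"ry":-0.985,"rz":0,"gripper":0.05},
    {"dx":0,"dy":0,"dz":-0.0005,"rx":0,"ry":0,"rz":0,"gripper":0.05},
    {"dx":0,"dy":0,"dz":0,"rx":0,"ry":0,"rz":0,"gripper":0.05},
  ],
  squeeze=60,
)

```text
clock: 16.27
tcp_pos: [0.56, 0.0322, 0.1123]
tcp_rot: [[0.571, 0.18, 0.801], [-0.11, 0.984, -0.143], [-0.814, -0.007, 0.581]]
contact_force: [-5.7, -0.3, 9.2]
gripper_width: 0.13
```

Lean is now 35.5°, against a computed 35.1° for resting on the panel, and the contact load is small. I'll release gently, then back out along the tool axis.

Call:
servo_tool(
  commands=[
    {"dx":0,"dy":0,"dz":0,"rx":0,"ry":0,"rz":0,"gripper":0.2},
    {"dx":0,"dy":0,"dz":0,"rx":0,"ry":0,"rz":0,"gripper":0.28},
    {"dx":0,"dy":0,"dz":0,"rx":0,"ry":0,"rz":0,"gripper":0.28},
    {"dx":0,"dy":0,"dz":0,"rx":0,"ry":0,"rz":0,"gripper":0.28},
  ],
  squeeze=20,
)

```text
clock: 16.6
tcp_pos: [0.5602, 0.0321, 0.1111]
tcp_rot: [[0.569, 0.181, 0.802], [-0.111, 0.984, -0.143], [-0.815, -0.007, 0.58]]
contact_force: [-0.4, 0.3, 0.1]
gripper_width: 0.282
```

```bash
python3 e.py e7
```

```text
clock 16.6 tcp [0.5602 0.0321 0.1111] force [-0.4  0.3  0.1]
foot est [0.6314 0.0183 0.0093] batten frame -0.0156 0.0021 lean 35.4 board y yaw vs ey 0.31 roll -0.41
scene 2446 X [0.0003 0.0058 0.0114] L [-0.0183  0.082   0.1701] Y [-0.0722  0.0106  0.0821]
  fit lean 35.9 yaw -9.6
```

View pics/e7.png

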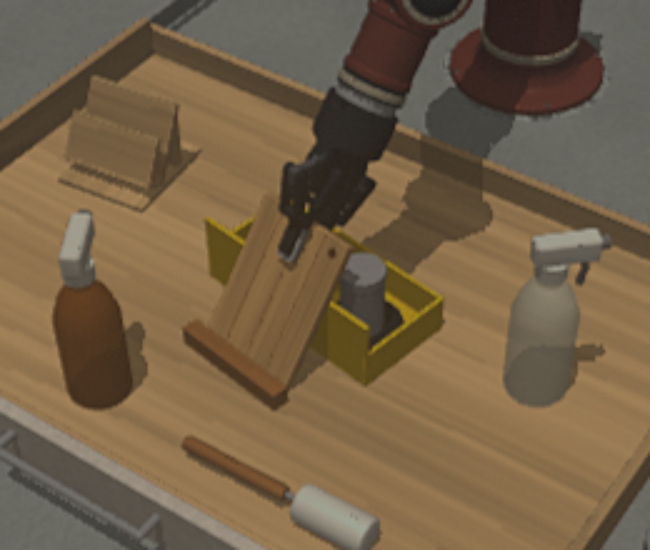

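The board rests on the panel with its foot against the batten at (235,362). Forces are zero and the fingers are open. Backing out along the tool axis, in slow rows.

Call:
servo_tool(
  commands=[
    {"dx":-0.0034,"dy":0.0007,"dz":0.0049,"rx":0,"ry":0,"rz":0,"gripper":0.28},
    {"dx":-0.0046,"dy":0.0009,"dz":0.0065,"rx":0,"ry":0,"rz":0,"gripper":0.28},
    {"dx":-0.0046,"dy":0.0009,"dz":0.0065,"rx":0,"ry":0,"rz":0,"gripper":0.28},
    {"dx":-0.0046,"dy":0.0009,"dz":0.0065,"rx":0,"ry":0,"rz":0,"gripper":0.28},
    {"dx":-0.0046,"dy":0.0009,"dz":0.0065,"rx":0,"ry":0,"rz":0,"gripper":0.28},
    {"dx":-0.0046,"dy":0.0009,"dz":0.0065,"rx":0,"ry":0,"rz":0,"gripper":0.28},
    {"dx":-0.0046,"dy":0.0009,"dz":0.0065,"rx":0,"ry":0,"rz":0,"gripper":0.28},
    {"dx":0,"dy":0,"dz":0,"rx":0,"ry":0,"rz":0,"gripper":0.28},
  ],
  squeeze=20,
)

```text
clock: 17.32
tcp_pos: [0.5279, 0.0388, 0.1565]
tcp_rot: [[0.57, 0.179, 0.802], [-0.109, 0.984, -0.142], [-0.814, -0.007, 0.581]]
contact_force: [0.8, 0.7, 0.1]
gripper_width: 0.279
```

Call:
servo_tool(
  commands=[
    {"dx":-0.0046,"dy":0.0009,"dz":0.008,"rx":0,"ry":0,"rz":0,"gripper":0.28},
    {"dx":-0.0046,"dy":0.0009,"dz":0.008,"rx":0,"ry":0,"rz":0,"gripper":0.28},
    {"dx":-0.0046,"dy":0.0009,"dz":0.008,"rx":0,"ry":0,"rz":0,"gripper":0.28},
    {"dx":-0.0046,"dy":0.0009,"dz":0.008,"rx":0,"ry":0,"rz":0,"gripper":0.28},
    {"dx":-0.005,"dy":0,"dz":0.01,"rx":0,"ry":0,"rz":0,"gripper":0.28},
    {"dx":-0.005,"dy":0,"dz":0.01,"rx":0,"ry":0,"rz":0,"gripper":0.28},
    {"dx":0,"dy":0,"dz":0,"rx":0,"ry":0,"rz":0,"gripper":0.28},
    {"dx":0,"dy":0,"dz":0,"rx":0,"ry":0,"rz":0,"gripper":0.28},
  ],
  squeeze=20,
)

```text
clock: 17.98
tcp_pos: [0.5003, 0.0421, 0.2074]
tcp_rot: [[0.57, 0.18, 0.802], [-0.11, 0.984, -0.143], [-0.814, -0.007, 0.58]]
contact_force: [0.1, -0.0, -0.1]
gripper_width: 0.278
```

```bash
cat > f.py <<'E'
from h import *
o=manip.get_obs(); print(o['clock'],np.round(o['tcp_pos'],3),np.round(o['contact_force'],1),np.round(o['qd'],3))
a=np.radians(-10.1); ex=np.array([np.cos(a),np.sin(a),0]); ey=np.array([-ex[1],ex[0],0]); bat=np.array([.6464,.0135,0.006])
for n in ('scene','top'):
    im,d,K,T,c=shot(n); W=cloud(d,K,T); hsv=cv2.cvtColor(im,cv2.COLOR_BGR2HSV)
    r=W-bat; X,Y,Z=r@ex,r@ey,r[...,2]; th=np.radians(35.1)
    # upper face height above ideal plane through batten face
    nn=np.array([np.cos(th),np.sin(th)]); D=(X+.010)*nn[0]+(Z-.012*np.sin(th))*nn[1]
    m=(abs(D)<.015)&(abs(Y)<.09)&(Z>.035)&(Z<.15)&(hsv[...,1]>60)&(hsv[...,0]<24)
    P=np.stack([X[m],Y[m],Z[m]],-1); q=P
    for i in range(4):
        cc=q.mean(0); v=np.linalg.svd(q-cc,full_matrices=False)[2][2]; v*=np.sign(v[2]); q=q[abs((q-cc)@v)<.004]
    lean=np.arcsin(v[2]); foot_x=cc[0]+(v[2]*(cc[2]-.012*np.sin(lean)))/v[0]
    print(n,len(q),'lean',np.degrees(lean).round(1),'yaw',np.degrees(np.arctan2(v[1],v[0])).round(1),'upper foot corner x (batten face -.010):',foot_x.round(4),'Y range',np.percentile(q[:,1],[.5,99.5]).round(4))
    if n=='top':
        m=(abs(W[...,2]-.093)<.01)&(hsv[...,1]<60)&(np.hypot(W[...,0]-.518,W[...,1]-.088)<.045); print('tin top',m.sum(),W[m].mean(0).round(4))
        z0=np.load('top0.npz')['im']; df=cv2.absdiff(im,z0).max(2)
        for k,(u0,v0,u1,v1) in dict(A=(185,260,250,305),B=(365,138,420,195),brush=(235,155,335,185),stopper=(342,262,378,298)).items(): print(k,'changed frac',(df[v0:v1,u0:u1]>30).mean().round(3))
        cv2.imwrite('pics/f.png',cv2.resize(im[120:320,180:440],None,fx=2.8,fy=2.8))
E
python3 f.py
```

```text
17.9833 [0.5   0.042 0.207] [ 0.1 -0.  -0.1] [ 0.015  0.024 -0.013  0.     0.011  0.004 -0.004]
scene 1746 lean 35.6 yaw 0.1 upper foot corner x (batten face -.010): -0.0108 Y range [-0.0581  0.063 ]
top 1706 lean 35.6 yaw -0.1 upper foot corner x (batten face -.010): -0.0084 Y range [-0.0576  0.061 ]
tin top 417 [0.5173 0.0875 0.0937]
A changed frac 0.0
B changed frac 0.0
brush changed frac 0.0
stopper changed frac 0.329
```

View pics/f.png

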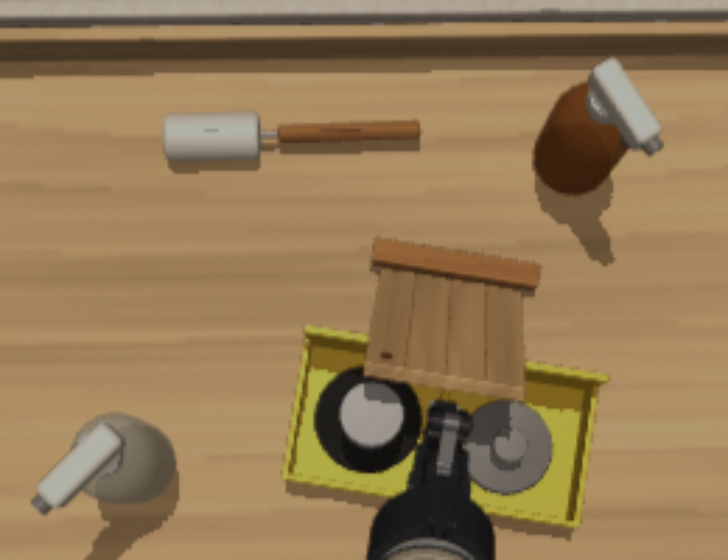

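The board leans on the panel against the batten at (455,262), the tin is on the mat at (372,413), and the stopper at (508,447) is in place. Its changed pixels are the arm and its shadow. Every check is within tolerance, so I'm handing in.

```bash
python3 -c "
from plant import manip
print(manip.sign_off())"
```

```text
the job is handed in; nothing more can be done
None
```

The job is done and handed in at about 18 s of the 50 s allowed. The tin stands on the rubber mat, and the board leans in the gap against the back panel, let go. `sign_off` gives no verdict, so these are my last camera checks before handing in:

| Check | Measured | Required |
|---|---|---|
| Tin centre from mat centre | about 1 mm, upright | within 22 mm |
| Board lean | 35.6° in both views (35.1° computed for resting on the panel) | 23–43° |
| Square to the batten | within 0.1° | within 7° |
| Centred on the batten | about 2 mm off | within 25 mm |
| Foot against the batten face | within 2 mm, as near as the cameras can tell | within 8 mm |
| Force on the open, withdrawn fingers | about 0 N | below 0.1 N on tin and board |

- **Bystanders:** Both spray bottles and the brush showed no change from the first picture.
- **Stopper:** 33% of its pixels had changed. In the last picture it sits where it was; I put the change down to the arm and its shadow over that bay, and did not measure its position again.
- **Moves that fell short:** Two moves with the board, one across and one down, did not go the full distance. I saw this in the position readings and corrected both before setting the board down.

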